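Pour the wooden beads from the spouted jug into the tray

ROBOT

A 7-joint arm with a two-finger parallel gripper is mounted at the origin on a cart in front of the work surface, level with it; the furniture and walls round the work are solid. World frame = base frame: x ahead of the robot, y to its left, z up, the work surface at z = 0. Lengths are in mm, angles in rad, forces in N, time in s.
With the tool pointing down it reaches from about 400 to 850 mm from the base axis. Payload 10.4 kg.
Tool frame: the origin (TCP) lies at the very end of the fingers, on their centre line; the grasp point (between the pads) lies 19 mm behind it (robot.grip_depth is the distance from the TCP to the grasp point, in mm); z points along the fingers, y is the direction in which the jaws open and shut (so a half turn about z gives the same grasp; the last joint's range is limited). The gripper opens to 85 mm and grips with 20 to 120 N. Pads are 22 mm wide; open, the fingers measure 114 mm over their backs; the gripper's body (76 mm by 85 mm) begins 54 mm behind the grasp point. The pads swing forward as they close: fully open they stand 13 mm farther back than shut.
Start: joints at [-1.173, 0.332, -0.065, 1.46, 0.022, 1.35, -0.088], TCP at [255.297, 570.504, 231.338] pointing down, gripper open.
Joint ranges: [-2.6, 2.6], [-0.5, 2.12], [-1.47, 1.34], [0.16, 2.42], [-1.27, 4.41], [0.06, 2.06], [-2.6, 2.6]. Speed limits (rad/s): [2.22, 2.22, 2.79, 2.79, 3.14, 3.14, 3.14].

INTERFACE

Orientations are given as a rotation vector (axis times angle).
In Python, from plant import status, optics, job, robot gives the robot as it stands.
- The arm moves only by the tool carry_out, never from a script. Its argument "commands" is a list of rows, each an object with "dp": the shift along the tool's x, y, z in mm, a list of three; "dr": the turn, a rotation vector about the tool's x, y, z in degrees, a list of three; "fingers": the opening in per cent of the stroke, from 0 (shut) to 100 (fully open). In form: [{"dp": [dx, dy, dz], "dr": [rx, ry, rz], "fingers": fingers}, ...]. A call has exactly 8 rows; each row is the pose to reach, as a shift and turn from the pose commanded when the call began, along the tool's axes at that moment; what a row does not reach only later rows make up. A row lasts 1/12 s, in which the tool goes at most 41.7 mm and 7.16 degrees, less where a joint would pass 70% of its speed; a pose out of reach is approached as far as the arm can. A call with a gripper value outside its range is refused whole. The fingers move at their own pace and stop on an object; "squeeze" is the grip in N (left out, the last holds). Time passes only in rows, so rows that repeat a pose let the fingers close, or fill a call up. It gives the time, the measured TCP pose, the force and the opening at its end, in the units of the state.
- status.get_state(): the state, without advancing time (a new reading comes with each control period).
- optics.camera(name): name is "scene" or "top"; returns (picture, depth): 480x640x3 uint8, blue, green, red; 480x640 float32, mm along the optical axis (not along the pixel's ray), 0 where there is no reading.
- optics.camera_model(name): a dict with "fx", "fy", "cx", "cy" (pixels), "pose" (4x4, takes a point from camera to world coordinates). Camera axes: x right, y down, z forward; pixel columns grow to the right and rows downward; lengths in mm; the calibration is good to about 2 mm. A picture is of the moment at which its call begins. camera_model takes no time and is no camera call.
- job.hand_in(): hands the job in, once; it reports no verdict.
Trained networks look in the newest picture that a camera, given by its name, has taken for a name from the list of things; names that differ only in an ending like _2 or _b are one class to them, and where a whole thing is asked for, a point or a joint stands for the part that bears it (a point fixed in the world has none). Each returns a list of dicts, best first, with "conf" (0 to 1); they miss things now and then, are a little off and sometimes report something else, mostly with a low value. They report only what shows in the picture. A call takes as long as a camera call. They do not tell look-alikes from the thing itself.
- optics.masks_of(label, camera): "mask" (480x640 bool, what is visible of it) and "position" ([column, row] in pixels, amid what is visible of it).
The state is a dict: "time_s": time; "q": joint angles; "qd": joint speeds; "joint_torque": joint torques, N m; "ee_pos": TCP position; "eef_rot": TCP orientation; "force": force on the tool from outside, world axes, zero at the start; "moment": the same for the moment, N m; "grip_width": finger opening in mm.
Only numpy, scipy, OpenCV 4.12 (cv2) and the standard library are available. Lean on these libraries where they do the work, as an engineer would, in place of code of your own. Each camera call takes 0.05 s, during which the arm holds its last target.

TASK

Pour all five wooden beads from the spouted metal jug into the dark wooden tray: lift the jug, keep it upright while you turn it until its spout faces the middle of the tray, and only then tilt it forward so that the beads run out over the spout. Then stand the empty jug upright in the middle of its round cork mat and let go. Do not push the sanding block, the key fob or the tape roll about.

Things in the scene. Friction and masses are not known exactly. Their poses are not given: they have to be found in the camera images.
- jug: Bare sheet-metal jug, open on top, 66 mm high, about 0.2 kg, 3 mm walls, on the mat with the beads inside. Origin: centre of its underside; z up, x toward the spout, y left. Upright flat sides 52 mm apart outside from x = -30 to +28 mm: grip them across y from above, some 40 mm above the underside. Behind, a loop handle of 9 mm bar reaches x = -62 mm, z 10 to 60 mm.
- spout (a point): Middle of the jug's pouring lip, at x = 86, y = 0, z = 61 mm in the jug's frame (same axes). From x = 28 mm at floor level the jug's front slopes up at 45 degrees and narrows to this open lip, 41 mm wide inside. At the start it does not point at the tray. The beads roll out when the jug is tilted forward by 60 to 70 degrees.
- tray: Empty square open box of dark wood, to the robot's left, fixed to the table: 130 x 130 mm outside, 55 mm high, walls 6 mm. Origin: centre of its underside, on the table; z up, x and y along its sides.
- mat: Round cork mat, diameter 130 mm, 4 mm thick, fixed to the table, to the robot's right of the tray. Origin: centre of its underside, on the table.
- bead1: One of five like wooden beads, plain balls of 13 mm diameter (10 g) with a narrow dark bore, lying on the jug's floor at the start. Origin: its centre.
- bead2: One of five like wooden beads, plain balls of 13 mm diameter (10 g) with a narrow dark bore, lying on the jug's floor at the start. Origin: its centre.
- bead3: One of five like wooden beads, plain balls of 13 mm diameter (10 g) with a narrow dark bore, lying on the jug's floor at the start. Origin: its centre.
- bead4: One of five like wooden beads, plain balls of 13 mm diameter (10 g) with a narrow dark bore, lying on the jug's floor at the start. Origin: its centre.
- bead5: One of five like wooden beads, plain balls of 13 mm diameter (10 g) with a narrow dark bore, lying on the jug's floor at the start. Origin: its centre.
- sanding_block: Bystander: cork sanding block 39 x 65 x 28 mm, lying loose on the table. Origin: centre of its underside.
- key_fob: Bystander: small rounded wooden key fob 20 x 50 x 8 mm, lying loose on the table. Origin: centre of its underside.
- tape_roll: Bystander: roll of adhesive tape lying flat, 104 mm across, 25 mm high, loose. Origin: centre of its underside.
Mind the look-alikes: they are no part of the job. There is more than one size of the tray; the one meant has the size given above.

How it is judged:
By the outcome, as a careful person would: the job done as asked, in the order asked, and still so for the second after the job is handed in, with the robot touching nothing.
It also fails if it takes over 48 s, if anything falls off the work surface, if the arm or the gripper's body presses on something with over 40 N, if the wrist force passes 120 N, or if a joint passes its speed limit or range.

## Working session

There is one attempt and no reset: what is moved stays moved. The work goes in short steps, Python scripts to look and compute and a tool call to move; the robot and the scene stay as the last step left them, time stands still between calls to the robot, and variables do not carry over. Pictures are saved under pics/ and viewed, and the job is handed in when it is done.

Besides the shell and the picture viewer there is one more tool, called after ">>>" by a JSON object that holds its "method" and its "body". carry_out: Moves the arm, as the interface text tells. Its arguments: {"type":"object","properties":{"commands":{"type":"array"},"squeeze":{"type":"number"}},"required":["commands"]}

```bash
ls; mkdir -p pics; python3 - <<'E'
from plant import status, optics, job, robot
import cv2,numpy as np
for c in ("scene","top"):
    p,d=optics.camera(c); cv2.imwrite(f"pics/{c}0.png",p); np.save(f"{c}0.npy",d)
    m=optics.camera_model(c); print(c,m["fx"],m["fy"],m["cx"],m["cy"]); print(np.round(m["pose"],3))
s=status.get_state(); print(s, robot.grip_depth)
E
```

```text
pics
scene 594.6802643828605 594.6802643828605 324.95231418754076 236.03452237251662
[[ 6.72000e-01 -3.69000e-01  6.42000e-01 -1.59864e+02]
 [-7.40000e-01 -3.45000e-01  5.77000e-01 -6.23351e+02]
 [ 8.00000e-03 -8.63000e-01 -5.05000e-01  6.43337e+02]
 [ 0.00000e+00  0.00000e+00  0.00000e+00  1.00000e+00]]
top 563.5122646378977 563.5122646378977 316.2202543060515 241.04585391547107
[[-7.000000e-03 -9.870000e-01  1.620000e-01  4.046680e+02]
 [-1.000000e+00  6.000000e-03 -7.000000e-03  1.868100e+01]
 [ 6.000000e-03 -1.620000e-01 -9.870000e-01  1.186449e+03]
 [ 0.000000e+00  0.000000e+00  0.000000e+00  1.000000e+00]]
{'time_s': 0.1, 'q': array([-1.17260326,  0.3327749 , -0.06471162,  1.4608716 ,  0.02160123,
        1.34990699, -0.08846167]), 'qd': array([-9.61487951e-04,  4.07618806e-04, -1.63062907e-03, -1.86833745e-03,
        4.96706407e-04,  5.87880699e-04, -3.83664814e-05]), 'joint_torque': array([ 1.93257656e-03, -6.26736474e+01,  4.92722250e-02, -3.92435467e+01,
        1.61958957e-02,  6.92575530e-03, -1.57156656e-06]), 'ee_pos': array([255.15947649, 570.16500249, 230.60980765]), 'eef_rot': array([-6.55964500e-01, -3.07213253e+00,  1.96005966e-03]), 'force': array([-0.86070143, -0.4196792 , -0.21958129]), 'moment': array([-0.01748225, -0.015496  ,  0.02588293]), 'grip_width': 85.13660249959808} 18.700000000000003
```

View pics/top0.png

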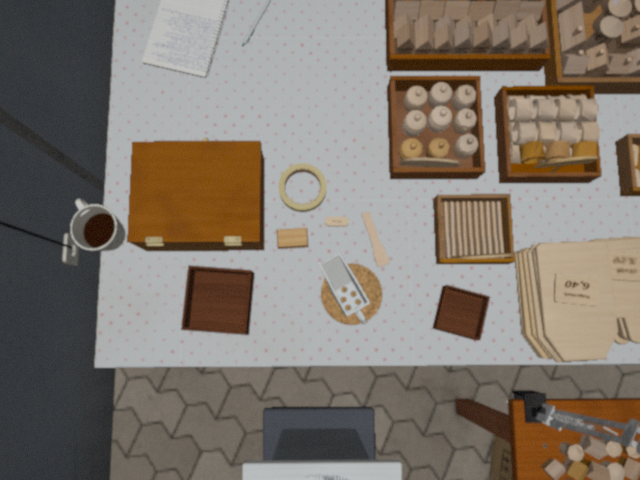

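View pics/scene0.png

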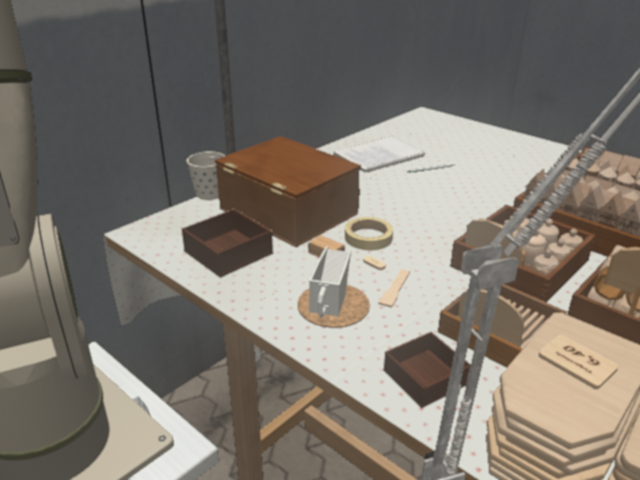

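Candidates for the tray are the dark box at top (218,300), the smaller dark box at (462,312), and the boxes with contents at (435,127), (548,132) and (473,228). The jug candidates are the metal jug on the mat at (346,288) and the mug at (95,226). Next I measure these.

```bash
cat > h.py <<'E'
from plant import status, optics, job, robot
import cv2,numpy as np
from scipy.spatial.transform import Rotation as R
def pts(c,d):
    m=optics.camera_model(c); v,u=np.mgrid[0:480,0:640]
    P=np.stack([(u-m["cx"])/m["fx"]*d,(v-m["cy"])/m["fy"]*d,d],-1)
    return P@m["pose"][:3,:3].T+m["pose"][:3,3]
def proj(c,X):
    m=optics.camera_model(c); X=(np.atleast_2d(X)-m["pose"][:3,3])@m["pose"][:3,:3]
    return np.c_[X[:,0]/X[:,2]*m["fx"]+m["cx"],X[:,1]/X[:,2]*m["fy"]+m["cy"]]
E
python3 - <<'E'
from h import *
d=np.load("top0.npy"); W=pts("top",d); np.save("W.npy",W)
p,_=optics.camera("top")
for l in ("jug","tray","mat","tape_roll","key_fob","sanding_block"):
    for r in optics.masks_of(l,"top")[:4]:
        k=r["mask"]&(d>0); X=W[k]; 
        if len(X)==0: continue
        print(l,round(r["conf"],2),np.round(r["position"]),k.sum(),"med",np.round(np.median(X,0)),"lo",np.round(np.percentile(X,2,0)),"hi",np.round(np.percentile(X,98,0)))
        z=np.percentile(X[:,2],95); T=X[(X[:,2]>z-8)][:,:2].astype(np.float32); print("   minrect top",np.round(cv2.minAreaRect(T)[0]),np.round(cv2.minAreaRect(T)[1]),round(cv2.minAreaRect(T)[2],1))
        if l=="jug": np.save("jm.npy",r["mask"])
print(np.round(np.median(W[340:360,140:160].reshape(-1,3),0)))
big=cv2.resize(p[235:345,290:400],(770,770),interpolation=cv2.INTER_CUBIC)[:600*1]; cv2.imwrite("pics/jugcrop.png",cv2.resize(p[240:340,290:400],(660,600),interpolation=cv2.INTER_CUBIC))
E
```

```text
jug 0.72 [342. 284.] 1632 med [502. -45.  35.] lo [434. -87.   2.] hi [555.  -3.  72.]
   minrect top [498. -45.] [129.  53.] 29.1
tray 0.93 [463. 312.] 2335 med [ 445. -291.    4.] lo [ 395. -337.   -2.] hi [ 494. -234.   40.]
   minrect top [ 445. -287.] [94. 93.] 74.2
mat 0.71 [365. 290.] 1572 med [479. -80.   2.] lo [ 426. -123.   -2.] hi [545.  -3.   8.]
   minrect top [484. -64.] [120. 127.] 30.2
tape_roll 0.72 [300. 174.] 1083 med [716.  39.  22.] lo [663.  -7.  -3.] hi [761.  86.  27.]
   minrect top [713.  38.] [100. 101.] 89.1
tape_roll 0.63 [292. 237.] 620 med [601.  61.  26.] lo [583.  29.  -0.] hi [621.  92.  30.]
   minrect top [603.  61.] [39. 65.] 3.4
key_fob 0.68 [292. 197.] 1045 med [711.  40.  22.] lo [663.  -9.  -2.] hi [761.  86.  27.]
   minrect top [713.  38.] [100. 101.] 89.7
key_fob 0.66 [337. 224.] 222 med [640. -33.   6.] lo [631. -57.  -1.] hi [650.  -9.  11.]
   minrect top [641. -34.] [49. 21.] 86.9
sanding_block 0.64 [290. 238.] 643 med [602.  61.  26.] lo [583.  28.  -2.] hi [621.  94.  30.]
   minrect top [603.  61.] [39. 65.] 3.4
[375. 356.  -1.]
```

View pics/jugcrop.png

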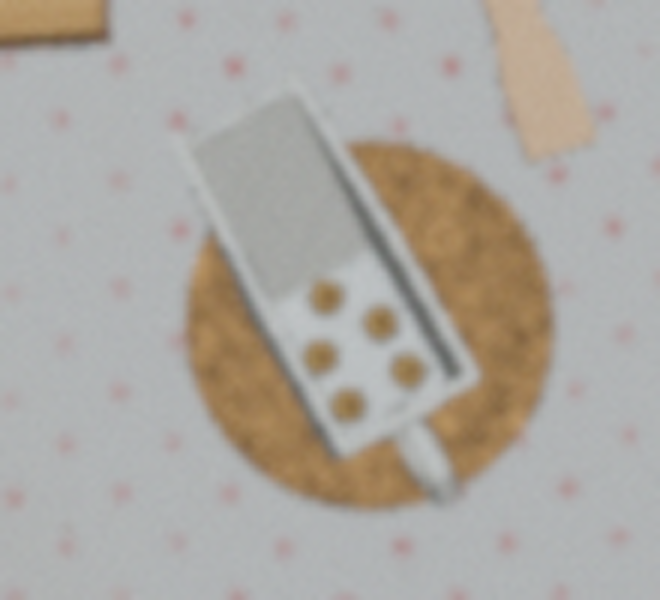

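The crop shows the jug with its spout at the upper left (crop 237,110 → top 329.5,258), its handle at the lower right (440,490) and five beads inside. Next I fit the jug, mat and large tray precisely.

```bash
cat >> h.py <<'E'
def ray(c,uv,z):
    m=optics.camera_model(c); uv=np.atleast_2d(uv).astype(float)
    D=np.c_[(uv[:,0]-m["cx"])/m["fx"],(uv[:,1]-m["cy"])/m["fy"],np.ones(len(uv))]@m["pose"][:3,:3].T
    o=m["pose"][:3,3]; return o+D*((z-o[2])/D[:,2])[:,None]
E
python3 - <<'E'
from h import *
W=np.load("W.npy"); p=cv2.imread("pics/top0.png"); hsv=cv2.cvtColor(p,cv2.COLOR_BGR2HSV)
# tray
X=W[255:345,170:265].reshape(-1,3); print("tray z", np.percentile(X[:,2],[5,50,90,99]))
T=X[(X[:,2]>42)&(X[:,2]<65)][:,:2].astype(np.float32); print("tray rect",cv2.minAreaRect(T))
# mat
s=hsv[255:335,310:395]; m=np.zeros((480,640),np.uint8); m[255:335,310:395]=((s[...,1]>90)&(s[...,0]<25)).astype(np.uint8)
m=cv2.morphologyEx(m,cv2.MORPH_OPEN,np.ones((2,2)))
c=np.vstack([k for k in cv2.findContours(m,0,1)[0] if len(k)>20])[:,0]; P=ray("top",c,4)[:,:2]
h=cv2.convexHull(P.astype(np.float32)); print("mat circ",cv2.minEnclosingCircle(h))
from scipy.optimize import least_squares
f=least_squares(lambda a:np.hypot(*(P-a[:2]).T)-65,[485,-65],loss="soft_l1",f_scale=1.5); print("fit",f.x,f.cost,len(P))
# jug corners
uv=np.array([[180,140],[295,80],[345,458],[480,380]])/6+[290,240]-0.4
A=ray("top",uv[:2],66); B=ray("top",uv[2:],70); print(A,B)
fr=A.mean(0)[:2]; bk=B.mean(0)[:2]; dv=fr-bk; L=np.hypot(*dv); u=dv/L
print("L (116)",L,"yaw",np.degrees(np.arctan2(u[1],u[0])),"origin", bk+30*u, fr-86*u)
E
```

```text
tray z [-3.89000998  2.21795849 44.36967223 56.54302667]
tray rect ((472.95220947265625, 210.64373779296875), (130.60281372070312, 130.31150817871094), 85.24224853515625)
mat circ ((484.5468444824219, -64.21920013427734), 62.68709945678711)
fit [489.17768513 -62.34629796] 3621.268978546317 243
[[543.95007419   3.98367767  66.        ]
 [563.9271298  -34.67866984  66.        ]] [[438.21041413 -49.16417053  70.        ]
 [463.33968605 -93.98806572  70.        ]]
L (116) 117.49202686998652 yaw 28.59230504377411 origin [477.1164678  -57.21889997] [478.4265379  -56.50485479]
```

```bash
python3 - <<'E'
from h import *
print([a for a in dir(robot) if a[0]!='_'])
W=np.load("W.npy"); p=cv2.imread("pics/top0.png"); q=cv2.imread("pics/scene0.png")
def mod(o,yaw,z0=4):
    c,s=np.cos(yaw),np.sin(yaw)
    f=lambda L:np.array([[o[0]+c*x-s*y,o[1]+s*x+c*y,z0+z] for x,y,z in L])
    return [f([(-30,-26,66),(28,-26,66),(86,-23,61),(86,23,61),(28,26,66),(-30,26,66),(-30,-26,66)]),f([(-30,-26,0),(28,-26,0),(86,-23,61)]),f([(-30,26,0),(28,26,0),(86,23,61)])]
t=np.linspace(0,2*np.pi,60); mat=np.c_[484.5+65*np.cos(t),-64.2+65*np.sin(t),4+0*t]
b=np.radians(85.24); tr=np.array([[472.9+65*(np.cos(b)*i-np.sin(b)*j),210.6+65*(np.sin(b)*i+np.cos(b)*j),55] for i,j in[(1,1),(1,-1),(-1,-1),(-1,1),(1,1)]])
for n,im,(x0,y0,x1,y1) in(("top",p,(170,230,400,345)),("scene",q,(180,200,390,340))):
    k=3; I=cv2.resize(im[y0:y1,x0:x1],None,fx=k,fy=k,interpolation=cv2.INTER_CUBIC)
    for L,col in [(l,(0,0,255)) for l in mod((477.7,-56.9),np.radians(28.8))]+[(mat,(255,0,0)),(tr,(0,255,0))]:
        cv2.polylines(I,[np.int32((proj(n,L)-[x0,y0]+.5)*k)],False,col,1)
    cv2.imwrite(f"pics/ov_{n}.png",I)
E
```

```text
['Unreachable', 'grip_depth']
```

View pics/ov_top.png

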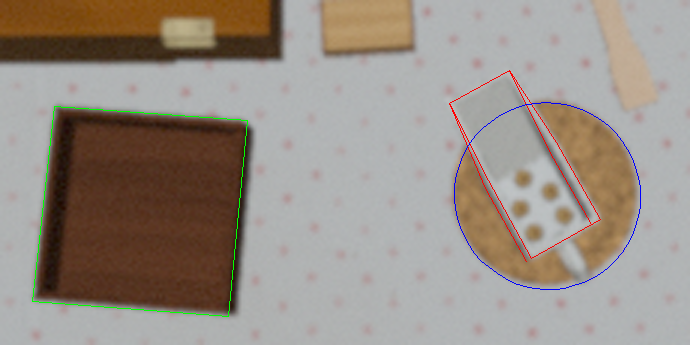

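View pics/ov_scene.png

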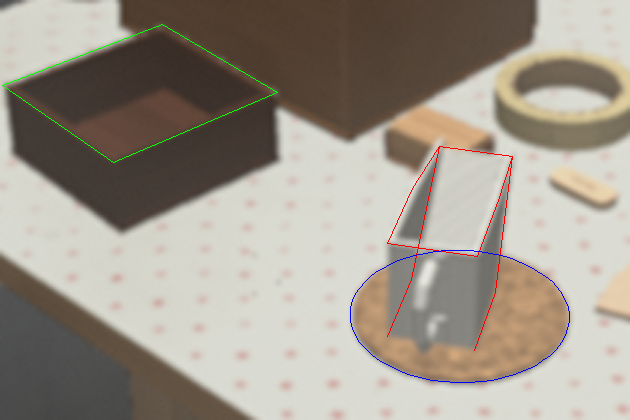

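Both overlays match. The tray is the 130 mm box on the left, at about (473,210); the right-hand box is only 94 mm. Moving above the jug now.

>>> {"method": "carry_out", "body": {"commands": [{"dp": [-29, -30, 3], "dr": [0, 0, 7], "fingers": 100}, {"dp": [-58, -60, 6], "dr": [0, 0, 14], "fingers": 100}, {"dp": [-86, -90, 10], "dr": [0, 0, 21], "fingers": 100}, {"dp": [-115, -120, 13], "dr": [0, 0, 28], "fingers": 100}, {"dp": [-144, -150, 16], "dr": [0, 0, 35], "fingers": 100}, {"dp": [-172, -180, 20], "dr": [0, 0, 42], "fingers": 100}, {"dp": [-201, -210, 23], "dr": [0, 0, 49], "fingers": 100}, {"dp": [-230, -240, 26], "dr": [0, 0, 56], "fingers": 100}]}}

```text
time_s: 1.12
ee_pos: [367.3, 255.9, 205.4]
eef_rot: [-2.029, -2.398, -0.001]
force: [1.6, 0.1, 0.2]
grip_width: 85.4
```

```bash
cat >> h.py <<'E'
import json,os
def log():
    s=status.get_state(); L=json.load(open("log.json")) if os.path.exists("log.json") else []
    L.append([list(map(float,s["q"])),list(map(float,s["ee_pos"])),list(map(float,s["eef_rot"]))]); json.dump(L,open("log.json","w"))
    Rm=R.from_rotvec(s["eef_rot"]).as_matrix(); print("t",round(s["time_s"],2),"p",np.round(s["ee_pos"],1),"q",np.round(s["q"],3),"F",np.round(s["force"],1),"w",round(s["grip_width"],1)); print(np.round(Rm,3)); return s,Rm
def need(s,Rm,p,Rt):
    print("dp",np.round(Rm.T@(np.array(p)-s["ee_pos"]),1),"dr",np.round(np.degrees(R.from_matrix(Rm.T@Rt).as_rotvec()),1))
def tool(yaw,tilt=0): # jug yaw (deg); tool x=jug x, y=-jug y, z=-jug z; tilt forward
    return (R.from_euler('z',yaw,degrees=True)*R.from_euler('y',tilt,degrees=True)*R.from_euler('x',180,degrees=True)).as_matrix()
E
python3 - <<'E'
from h import *
s,Rm=log(); need(s,Rm,[478,-57,170],tool(28.8))
E
```

```text
t 1.12 p [367.3 255.9 205.4] q [-0.906 -0.053  0.191  1.95   0.01   1.243 -0.552] F [1.6 0.1 0.2] w 85.4
[[-0.166  0.986  0.   ]
 [ 0.986  0.166  0.001]
 [ 0.001  0.    -1.   ]]
dp [-326.9   57.2   35.1] dr [-0.  -0.1 70.7]
```

>>> {"method": "carry_out", "body": {"commands": [{"dp": [-33, 6, 4], "dr": [0, 0, 7], "fingers": 100}, {"dp": [-66, 12, 8], "dr": [0, 0, 14], "fingers": 100}, {"dp": [-99, 18, 12], "dr": [0, 0, 21], "fingers": 100}, {"dp": [-132, 24, 16], "dr": [0, 0, 28], "fingers": 100}, {"dp": [-165, 30, 20], "dr": [0, 0, 35], "fingers": 100}, {"dp": [-198, 36, 24], "dr": [0, 0, 42], "fingers": 100}, {"dp": [-231, 42, 28], "dr": [0, 0, 49], "fingers": 100}, {"dp": [-264, 48, 32], "dr": [0, 0, 56], "fingers": 100}]}}

```text
time_s: 1.78
ee_pos: [460.1, 4.3, 173.5]
eef_rot: [-2.917, -1.165, -0.002]
force: [1.7, 1.5, 0.3]
grip_width: 85.4
```

```bash
python3 - <<'E'
from h import *
s,Rm=log(); need(s,Rm,[478,-57,150],tool(28.8))
E
```

```text
t 1.78 p [460.1   4.3 173.5] q [-0.595 -0.011  0.489  1.979  0.005  1.172 -0.918] F [1.7 1.5 0.3] w 85.4
[[ 0.725  0.689  0.001]
 [ 0.689 -0.725  0.   ]
 [ 0.001  0.    -1.   ]]
dp [-29.2  56.8  23.5] dr [ 0.  -0.1 14.7]
```

>>> {"method": "carry_out", "body": {"commands": [{"dp": [-5, 10, 4], "dr": [0, 0, 3], "fingers": 100}, {"dp": [-10, 20, 8], "dr": [0, 0, 6], "fingers": 100}, {"dp": [-15, 30, 12], "dr": [0, 0, 9], "fingers": 100}, {"dp": [-20, 40, 16], "dr": [0, 0, 12], "fingers": 100}, {"dp": [-25, 50, 20], "dr": [0, 0, 14.7], "fingers": 100}, {"dp": [-29.2, 56.8, 23.5], "dr": [0, -0.1, 14.7], "fingers": 100}, {"dp": [-29.2, 56.8, 23.5], "dr": [0, -0.1, 14.7], "fingers": 100}, {"dp": [-29.2, 56.8, 23.5], "dr": [0, -0.1, 14.7], "fingers": 100}]}}

```text
time_s: 2.45
ee_pos: [477.9, -55.2, 149.5]
eef_rot: [3.039, 0.792, -0.004]
force: [0.2, -0.8, 0.5]
grip_width: 85.8
```

```bash
cat > fk.py <<'E'
from h import *
# model: params h,L1,L2,L3, offsets; axes signs
def Rz(a): return R.from_euler('z',a).as_matrix()
def Ry(a): return R.from_euler('y',a).as_matrix()
def fk(q,P,sg):
    h,L1,a1,L2,a2,L3=P[:6]
    T=Rz(sg[0]*q[0]); p=np.array([0,0,h])
    T=T@Ry(q[1])@Rz(sg[1]*q[2]); p=p+T@[a1,0,L1]
    T=T@Ry(q[3]); p=p+T@[a2,0,L2]
    T=T@Rz(sg[2]*q[4])@Ry(q[5]); 
    T=T@Rz(sg[3]*q[6]); p=p+T@[0,0,L3]
    return p,T
E
python3 - <<'E'
from fk import *
from scipy.optimize import least_squares
import itertools
s,Rm=log(); need(s,Rm,[478,-57,25],tool(28.8))
L=json.load(open("log.json")); L.append([[-1.17260326,0.3327749,-0.06471162,1.4608716,0.02160123,1.34990699,-0.08846167],[255.16,570.165,230.61],[-.65596,-3.07213,.00196]])
best=[]
for sg in itertools.product((1,-1),repeat=4):
    # sagittal arm; free tool yaw offset
    def res(P):
        o=[]
        for q,p,r in L:
            pp,T=fk(q,P,sg); T=T@Rz(P[6]); o+=list((pp-p)/10)+list(R.from_matrix(T.T@R.from_rotvec(r).as_matrix()).as_rotvec()*20)
        return np.array(o)
    for y0 in (0,1.57,3.14,-1.57):
        f=least_squares(res,[350,450,0,450,0,250,y0]); best.append((f.cost,sg,np.round(f.x,2)))
best.sort(key=lambda b:b[0])
for b in best[:4]: print(b)
E
```

```text
t 2.45 p [477.9 -55.2 149.5] q [-0.519  0.074  0.566  1.96  -0.043  1.121 -0.996] F [ 0.2 -0.8  0.5] w 85.8
[[ 0.873  0.488 -0.002]
 [ 0.488 -0.873 -0.001]
 [-0.002 -0.    -1.   ]]
dp [ -0.5   1.6 124.5] dr [-0.   0.1  0.4]
(np.float64(38.64720306268952), (-1, -1, -1, -1), array([ 5.38078e+03,  4.98060e+02, -6.26000e+00,  4.59350e+02,
       -1.14470e+02,  5.63250e+03,  1.57000e+00]))
(np.float64(38.64720306269449), (-1, -1, -1, -1), array([ 5.38079e+03,  4.98060e+02, -6.26000e+00,  4.59350e+02,
       -1.14470e+02,  5.63252e+03,  1.57000e+00]))
(np.float64(38.647203062695304), (-1, -1, -1, -1), array([ 5.38079e+03,  4.98060e+02, -6.26000e+00,  4.59350e+02,
       -1.14470e+02,  5.63252e+03,  1.57000e+00]))
(np.float64(38.64720306269597), (-1, -1, -1, -1), array([ 5.38078e+03,  4.98060e+02, -6.26000e+00,  4.59350e+02,
       -1.14470e+02,  5.63251e+03,  1.57000e+00]))
```

Before grasping I tilt the free hand above the jug. This gives data for a kinematic model, so I can check that the pour pose is reachable.

>>> {"method": "carry_out", "body": {"commands": [{"dp": [0, 0, -15], "dr": [0, -7, 0], "fingers": 100}, {"dp": [0, 0, -30], "dr": [0, -14, 0], "fingers": 100}, {"dp": [0, 0, -45], "dr": [0, -21, 0], "fingers": 100}, {"dp": [0, 0, -60], "dr": [0, -28, 0], "fingers": 100}, {"dp": [0, 0, -60], "dr": [0, -35, 0], "fingers": 100}, {"dp": [0, 0, -60], "dr": [0, -42, 0], "fingers": 100}, {"dp": [0, 0, -60], "dr": [0, -49, 0], "fingers": 100}, {"dp": [0, 0, -60], "dr": [0, -56, 0], "fingers": 100}]}}

```text
time_s: 3.12
ee_pos: [478.9, -53.5, 209.9]
eef_rot: [2.493, 0.653, -1.335]
force: [0.1, -0.8, -0.1]
grip_width: 85.4
```

```bash
python3 - <<'E'
from fk import *
from scipy.optimize import least_squares
s,Rm=log(); need(s,Rm,[478,-57,130],tool(28.8))
L=json.load(open("log.json")); L.append([[-1.17260326,0.3327749,-0.06471162,1.4608716,0.02160123,1.34990699,-0.08846167],[255.16,570.165,230.61],[-.65596,-3.07213,.00196]])
sg=(-1,-1,-1,-1)
def res(P):
    o=[]
    for q,p,r in L:
        pp,T=fk(q,P,sg); T=T@Rz(P[6]); o+=list((pp-p)/3)+list(R.from_matrix(T.T@R.from_rotvec(r).as_matrix()).as_rotvec()*100)
    return np.array(o)
f=least_squares(res,[350,450,0,450,0,250,1.57]); print(f.cost,np.round(f.x,2)); print(np.round(f.fun.reshape(-1,6),2))
E
```

```text
t 3.12 p [478.9 -53.5 209.9] q [-0.522  0.752  0.542  1.333  0.123  2.009 -0.993] F [ 0.1 -0.8 -0.1] w 85.4
[[ 0.483  0.49  -0.726]
 [ 0.272 -0.872 -0.407]
 [-0.832 -0.001 -0.554]]
dp [65.1  2.6 46.4] dr [ 0.2 56.3  0.5]
464.82615926405134 [362.1  395.04  -1.01 533.26  80.1  303.12   1.57]
[[ -6.98  14.55   0.29  -0.    -0.     0.  ]
 [ -2.2   14.45  -0.05  -0.    -0.     0.  ]
 [ -3.45  12.35  -0.42  -0.    -0.     0.  ]
 [ -2.71   2.68  -1.98  -0.    -0.     0.  ]
 [-14.44   7.7    2.16   0.     0.    -0.  ]]
```

```bash
cat > fk2.py <<'E'
from h import *
from scipy.optimize import least_squares
def mats(q):
    z=lambda a:R.from_euler('z',-a).as_matrix(); y=lambda a:R.from_euler('y',a).as_matrix()
    T1=z(q[0]); T3=T1@y(q[1])@z(q[2]); T4=T3@y(q[3]); T5=T4@z(q[4]); T6=T5@y(q[5]); T7=T6@z(q[6])@z(-np.pi/2)
    return T1,T3,T4,T6,T7
# linear in offsets: base const(3)+T1 o1(3)+T3 o3 + T4 o4 + T6 o6
def A(q):
    M=mats(q); return np.hstack([np.eye(3),M[0],M[1],M[2],M[3]])
prior=np.array([0,0,180, 0,0,180, 0,0,450, 0,0,450, 0,0,270.])
sig=np.array([.1,.1,200, 20,20,200, 60,60,200, 60,60,200, 80,60,200.])
def fit():
    L=json.load(open("log.json"))+[[[-1.17260326,0.3327749,-0.06471162,1.4608716,0.02160123,1.34990699,-0.08846167],[255.16,570.165,230.61],0]]
    AA=np.vstack([A(q) for q,_,_ in L]); b=np.concatenate([p for _,p,_ in L])
    AA2=np.vstack([AA,np.diag(1/sig)]); b2=np.r_[b,prior/sig]
    x=np.linalg.lstsq(AA2,b2,rcond=None)[0]; return x,(AA@x-b).reshape(-1,3)
E
python3 - <<'E'
from fk2 import *
x,r=fit(); print(np.round(x.reshape(5,3),1)); print(np.round(r,1))
E
```

```text
[[ 0.000e+00 -0.000e+00  1.290e+02]
 [ 0.000e+00 -2.140e+01  1.290e+02]
 [ 0.000e+00 -1.120e+01  4.482e+02]
 [-1.000e-01 -1.120e+01  4.897e+02]
 [-3.000e-01 -1.700e+00  3.428e+02]]
[[ 0.1  0.1  0. ]
 [-0.  -0.   0. ]
 [-0.1 -0.  -0. ]
 [-0.   0.  -0. ]
 [-0.   0.  -0. ]]
```

```bash
cat > ik.py <<'E'
from fk2 import *
x0,_=fit()
lo=np.array([-2.6,-.5,-1.47,.16,-1.27,.06,-2.6]);hi=np.array([2.6,2.12,1.34,2.42,4.41,2.06,2.6])
def FK(q): return A(q)@x0, mats(q)[4]
def IK(p,Rt,q0):
    def res(q):
        a,T=FK(q); return np.r_[(a-p)/10,R.from_matrix(T.T@Rt).as_rotvec()*10, (q-q0)*0.01]
    f=least_squares(res,np.clip(q0,lo+.01,hi-.01),bounds=(lo,hi)); return f.x,np.abs(f.fun[:6]).max()
def TCP(tray,phi,th,back,sz,g=0.):
    phr=np.radians(phi);t=np.radians(th);d=np.array([np.cos(phr),np.sin(phr),0])
    X=86-g;Z=61-21
    fx=X*np.cos(t)+Z*np.sin(t); fz=-X*np.sin(t)+Z*np.cos(t)
    s=np.array([*tray,sz])-back*d
    return s-fx*d-np.array([0,0,fz]), tool(phi,th)
E
python3 - <<'E'
from ik import *
tray=(473,210); rng=np.random.default_rng(0)
s=status.get_state(); print(FK(s["q"])[0]-s["ee_pos"])
for phi in range(30,360,20):
    out=[]
    p,Rt=TCP(tray,phi,0,20,125); q=s["q"]; ok=True
    b=min((IK(p,Rt,q0) for q0 in [q]+list(rng.uniform(lo,hi,(6,7)))),key=lambda r:r[1]); out.append(round(b[1],2))
    q=b[0]
    for th,sz in ((20,115),(40,100),(60,85),(70,80),(80,80)):
        p,Rt=TCP(tray,phi,th,20,sz); q,e=IK(p,Rt,q); out.append(round(e,2))
    p,Rt=TCP(tray,phi,75,20,80); b=min((IK(p,Rt,q0) for q0 in list(rng.uniform(lo,hi,(8,7)))),key=lambda r:r[1])
    print(phi,out,"free75",round(b[1],2),np.round(q,2))
E
```

```text
[-0.0314798   0.0473294  -0.00973891]
30 [np.float64(0.0), np.float64(0.0), np.float64(0.0), np.float64(0.0), np.float64(1.4), np.float64(3.27)] free75 2.36 [-0.88  0.84  0.5   1.37 -0.09  2.06 -1.28]
50 [np.float64(0.0), np.float64(0.0), np.float64(0.0), np.float64(0.0), np.float64(0.0), np.float64(1.04)] free75 0.44 [-1.26  1.23  1.06  1.36 -0.07  2.06 -0.64]
70 [np.float64(0.0), np.float64(0.0), np.float64(0.0), np.float64(0.0), np.float64(0.0), np.float64(0.0)] free75 0.0 [-0.97  0.93  0.34  1.39  0.44  2.06 -0.98]
90 [np.float64(0.0), np.float64(0.0), np.float64(0.0), np.float64(0.0), np.float64(0.0), np.float64(0.0)] free75 0.0 [-0.7   0.82 -0.22  1.55  0.87  2.06 -1.12]
110 [np.float64(0.0), np.float64(0.0), np.float64(0.0), np.float64(0.0), np.float64(0.0), np.float64(0.0)] free75 0.0 [-0.48  0.8  -0.59  1.74  1.22  2.06 -1.13]
130 [np.float64(0.0), np.float64(0.0), np.float64(0.0), np.float64(0.0), np.float64(0.0), np.float64(0.0)] free75 0.0 [-0.74  0.61 -0.32  1.98  1.31  1.73 -1.07]
150 [np.float64(0.0), np.float64(0.0), np.float64(0.0), np.float64(0.0), np.float64(0.0), 
[... 1011 characters left out ...]
.0 [ 1.05  1.23 -1.47  1.95  0.06  0.8   2.6 ]
290 [np.float64(0.0), np.float64(0.0), np.float64(1.35), np.float64(3.32), np.float64(4.31), np.float64(5.24)] free75 0.0 [ 0.92  1.33 -1.47  1.77  0.1   1.14  2.6 ]
310 [np.float64(0.13), np.float64(0.0), np.float64(0.0), np.float64(0.0), np.float64(0.0), np.float64(0.0)] free75 0.0 [-0.48  0.85  0.53  1.66 -1.2   2.06 -2.02]
330 [np.float64(0.0), np.float64(0.0), np.float64(0.0), np.float64(0.0), np.float64(0.0), np.float64(0.0)] free75 0.0 [-0.25  0.87  0.1   1.45 -0.83  2.06 -2.09]
350 [np.float64(0.0), np.float64(0.0), np.float64(0.0), np.float64(0.0), np.float64(0.0), np.float64(0.14)] free75 0.0 [ 0.29  1.21 -1.02  1.26 -0.11  2.06 -2.6 ]
```

Pouring with the spout at a yaw of about 105° is reachable up to 80° of tilt. Returning upright above the jug.

>>> {"method": "carry_out", "body": {"commands": [{"dp": [8, 0, 6], "dr": [0, 7, 0], "fingers": 100}, {"dp": [16, 0.6, 12], "dr": [0, 14, 0], "fingers": 100}, {"dp": [24, 1, 18], "dr": [0, 21, 0.1], "fingers": 100}, {"dp": [32, 1.3, 24], "dr": [0.1, 28, 0.2], "fingers": 100}, {"dp": [40, 1.6, 30], "dr": [0.1, 35, 0.3], "fingers": 100}, {"dp": [50, 2, 36], "dr": [0.2, 42, 0.4], "fingers": 100}, {"dp": [58, 2.3, 41], "dr": [0.2, 49, 0.5], "fingers": 100}, {"dp": [65.1, 2.6, 46.4], "dr": [0.2, 56, 0.5], "fingers": 100}]}}

```text
time_s: 3.78
ee_pos: [478.3, -57.2, 130.4]
eef_rot: [3.043, 0.781, 0.01]
force: [-0.8, -1.3, 0.1]
grip_width: 85.4
```

```bash
python3 - <<'E'
from h import *
s,Rm=log(); need(s,Rm,[477.7,-57,25],tool(28.8))
E
```

```text
t 3.78 p [478.3 -57.2 130.4] q [-0.505  0.094  0.561  1.986 -0.059  1.07  -0.986] F [-0.8 -1.3  0.1] w 85.4
[[ 0.876  0.482  0.006]
 [ 0.482 -0.876  0.001]
 [ 0.006  0.002 -1.   ]]
dp [ -1.   -0.7 105.4] dr [ 0.1 -0.3 -0. ]
```

>>> {"method": "carry_out", "body": {"commands": [{"dp": [-1, -0.7, 20], "dr": [0, -0.3, 0], "fingers": 100}, {"dp": [-1, -0.7, 40], "dr": [0, -0.3, 0], "fingers": 100}, {"dp": [-1, -0.7, 60], "dr": [0, -0.3, 0], "fingers": 100}, {"dp": [-1, -0.7, 75], "dr": [0, -0.3, 0], "fingers": 100}, {"dp": [-1, -0.7, 88], "dr": [0, -0.3, 0], "fingers": 100}, {"dp": [-1, -0.7, 98], "dr": [0, -0.3, 0], "fingers": 100}, {"dp": [-1, -0.7, 105], "dr": [0, -0.3, 0], "fingers": 100}, {"dp": [-1, -0.7, 105], "dr": [0, -0.3, 0], "fingers": 100}]}}

```text
time_s: 4.45
ee_pos: [475.6, -58.1, 23.9]
eef_rot: [3.041, 0.779, -0.013]
force: [-0.6, -0.9, -0.7]
grip_width: 85.3
```

```bash
python3 - <<'E'
from h import *
s,Rm=log(); need(s,Rm,[477.7,-57,25],tool(28.8))
p,_=optics.camera("scene"); cv2.imwrite("pics/g1.png",cv2.resize(p[190:340,240:440],(800,600)))
E
```

```text
t 4.45 p [475.6 -58.1  23.9] q [-0.459  0.278  0.536  2.067 -0.181  0.849 -0.888] F [-0.6 -0.9 -0.7] w 85.3
[[ 0.877  0.481 -0.007]
 [ 0.481 -0.877 -0.004]
 [-0.008  0.    -1.   ]]
dp [ 2.4  0.1 -1.1] dr [ 0.   0.5 -0.1]
```

View pics/g1.png

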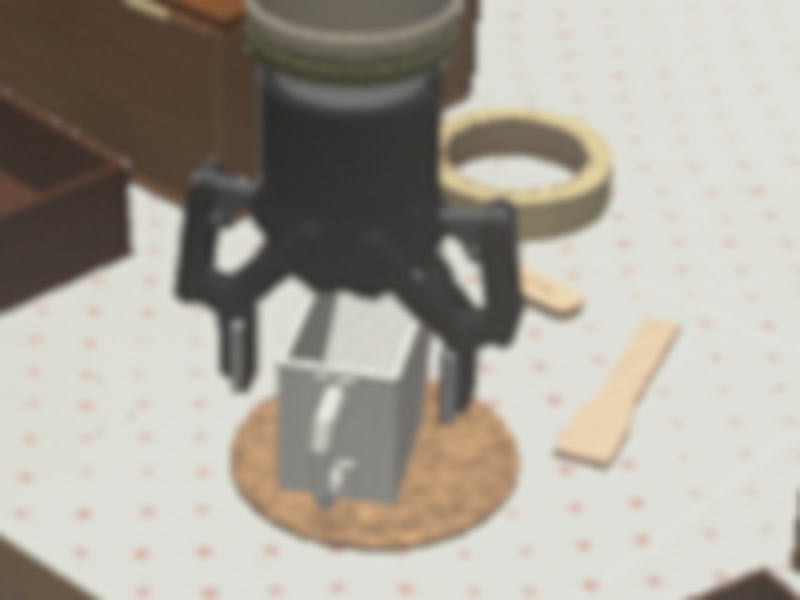

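The picture shows the fingers straddling the jug, left finger at (240,370) and right at (455,395), with the jug rim between. Closing now.

>>> {"method": "carry_out", "body": {"commands": [{"dp": [1, 0, -1], "dr": [0, 0.5, 0], "fingers": 90}, {"dp": [2, 0, -1], "dr": [0, 0.5, 0], "fingers": 80}, {"dp": [2, 0, -1], "dr": [0, 0.5, 0], "fingers": 70}, {"dp": [2, 0, -1], "dr": [0, 0.5, 0], "fingers": 60}, {"dp": [2, 0, -1], "dr": [0, 0.5, 0], "fingers": 50}, {"dp": [2, 0, -1], "dr": [0, 0.5, 0], "fingers": 40}, {"dp": [2, 0, -1], "dr": [0, 0.5, 0], "fingers": 40}, {"dp": [2, 0, -1], "dr": [0, 0.5, 0], "fingers": 40}], "squeeze": 60}}

```text
time_s: 5.17
ee_pos: [478.5, -57.5, 26.6]
eef_rot: [3.043, 0.778, 0.005]
force: [-0.8, 0.8, 6.0]
grip_width: 51.4
```

```bash
python3 - <<'E'
from h import *
s,Rm=log(); need(s,Rm,[477.7,-57,175],tool(28.8))
E
```

```text
t 5.17 p [478.5 -57.5  26.6] q [-0.458  0.271  0.536  2.067 -0.185  0.845 -0.885] F [-0.8  0.8  6. ] w 51.4
[[ 0.877  0.48   0.003]
 [ 0.48  -0.877  0.   ]
 [ 0.003  0.001 -1.   ]]
dp [  -0.    -0.7 -148.4] dr [ 0.1 -0.2 -0.1]
```

>>> {"method": "carry_out", "body": {"commands": [{"dp": [0, 0, -5], "dr": [0, -0.2, 0], "fingers": 40}, {"dp": [0, 0, -15], "dr": [0, -0.2, 0], "fingers": 40}, {"dp": [0, 0, -32], "dr": [0, -0.2, 0], "fingers": 40}, {"dp": [0, 0, -55], "dr": [0, -0.2, 0], "fingers": 40}, {"dp": [0, 0, -80], "dr": [0, -0.2, 0], "fingers": 40}, {"dp": [0, 0, -105], "dr": [0, -0.2, 0], "fingers": 40}, {"dp": [0, 0, -122], "dr": [0, -0.2, 0], "fingers": 40}, {"dp": [0, 0, -130], "dr": [0, -0.2, 0], "fingers": 40}]}}

```text
time_s: 5.83
ee_pos: [478.6, -57.8, 158.9]
eef_rot: [3.042, 0.777, 0.004]
force: [1.1, -0.9, -2.5]
grip_width: 51.8
```

```bash
python3 - <<'E'
from ik import *
s,Rm=log()
p,_=optics.camera("scene"); cv2.imwrite("pics/g2.png",cv2.resize(p[120:320,240:440],(600,600)))
p,Rt=TCP((473,210),105,0,20,150); print(p); need(s,Rm,p,Rt)
E
```

```text
t 5.83 p [478.6 -57.8 158.9] q [-0.519  0.061  0.568  1.951 -0.035  1.137 -1.008] F [ 1.1 -0.9 -2.5] w 51.8
[[ 0.878  0.479  0.003]
 [ 0.479 -0.878 -0.001]
 [ 0.002  0.002 -1.   ]]
[500.43481878 107.61186241 110.        ]
dp [  98.4 -134.8   48.8] dr [  0.2  -0.  -76.3]
```

View pics/g2.png

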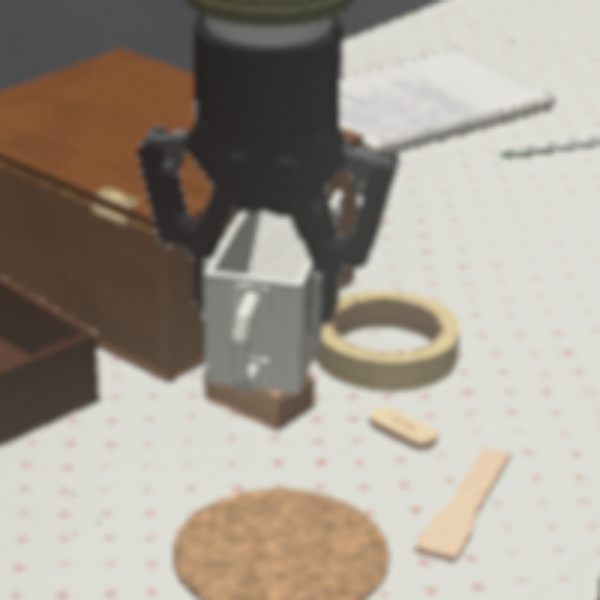

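```bash
python3 - <<'E'
from ik import *
W=np.load("W.npy"); X=W[130:260,120:275].reshape(-1,3); t=X[X[:,2]>90]; print("chest",np.percentile(t,[1,50,99],axis=0).round())
s=status.get_state();Rm=R.from_rotvec(s["eef_rot"]).as_matrix()
q=s["q"]
p,Rt=TCP((473,210),95,0,20,150); print(p); p0=p.copy();p[2]=158; need(s,Rm,p,Rt)
for th,sz in ((0,170),(20,140),(40,110),(60,90),(70,85),(80,85)):
    p,Rt=TCP((473,210),95,th,20,sz); q,e=IK(p,Rt,q); print(th,p.round(),round(e,2),q.round(2))
E
```

```text
chest [[575. 119. 107.]
 [674. 244. 123.]
 [778. 370. 128.]]
[482.23850873 104.403362   110.        ]
dp [  80.7 -140.6    0.8] dr [  0.2  -0.  -66.3]
0 [482. 104. 130.] 0.0 [-0.63  0.13  0.35  1.94 -0.05  1.08 -0.17]
20 [483.  96. 132.] 0.0 [-0.81  0.2   0.33  1.9   0.28  1.2  -0.51]
40 [483.  99. 135.] 0.0 [-0.96  0.37  0.33  1.83  0.48  1.37 -0.74]
60 [482. 113. 144.] 0.0 [-1.08  0.59  0.35  1.74  0.59  1.58 -0.86]
70 [481. 123. 152.] 0.0 [-1.12  0.7   0.36  1.68  0.63  1.68 -0.89]
80 [479. 136. 163.] 0.0 [-1.16  0.82  0.38  1.63  0.67  1.79 -0.9 ]
```

>>> {"method": "carry_out", "body": {"commands": [{"dp": [3, -5, 0], "dr": [0, 0, -3], "fingers": 40}, {"dp": [8, -14, 0], "dr": [0, 0, -7], "fingers": 40}, {"dp": [14, -24, 0], "dr": [0, 0, -12], "fingers": 40}, {"dp": [20, -35, 0], "dr": [0, 0, -17], "fingers": 40}, {"dp": [26, -45, 0], "dr": [0, 0, -22], "fingers": 40}, {"dp": [32, -56, 0], "dr": [0, 0, -27], "fingers": 40}, {"dp": [38, -67, 0], "dr": [0, 0, -32], "fingers": 40}, {"dp": [44, -77, 0], "dr": [0, 0, -37], "fingers": 40}]}}

```text
time_s: 6.55
ee_pos: [478.5, 31.7, 154.7]
eef_rot: [2.635, 1.709, -0.005]
force: [-0.3, 0.0, -1.3]
grip_width: 51.1
```

```bash
python3 - <<'E'
from ik import *
s,Rm=log()
p,Rt=TCP((473,210),95,0,20,198); print(p); need(s,Rm,p,Rt)
E
```

```text
t 6.55 p [478.5  31.7 154.7] q [-0.6    0.065  0.457  1.953 -0.03   1.134 -0.551] F [-0.3  0.  -1.3] w 51.1
[[ 0.408  0.913 -0.003]
 [ 0.913 -0.408 -0.002]
 [-0.003 -0.002 -1.   ]]
[482.23850873 104.403362   158.        ]
dp [ 67.9 -26.3  -3.5] dr [ -0.1   0.2 -29.1]
```

>>> {"method": "carry_out", "body": {"commands": [{"dp": [11, -4, -1], "dr": [0, 0, -5], "fingers": 40}, {"dp": [23, -9, -2], "dr": [0, 0, -10], "fingers": 40}, {"dp": [35, -13, -3], "dr": [0, 0, -15], "fingers": 40}, {"dp": [47, -18, -3.5], "dr": [0, 0, -20], "fingers": 40}, {"dp": [58, -22, -3.5], "dr": [0, 0, -25], "fingers": 40}, {"dp": [66, -25, -3.5], "dr": [0, 0.2, -28], "fingers": 40}, {"dp": [67.9, -26.3, -3.5], "dr": [0, 0.2, -29.1], "fingers": 40}, {"dp": [67.9, -26.3, -3.5], "dr": [0, 0.2, -29.1], "fingers": 40}]}}

```text
time_s: 7.22
ee_pos: [482.7, 104.0, 158.2]
eef_rot: [-2.125, -2.312, 0.001]
force: [-0.7, 0.2, -2.4]
grip_width: 51.1
```

```bash
python3 - <<'E'
from ik import *
s,Rm=log()
for th,sz in ((0,198),(10,180),(20,160),(30,140),(40,125),(50,110),(60,100),(70,95),(80,90)):
    print(th,end=" ");p,Rt=TCP((473,210),95,th,20,sz); need(s,Rm,p,Rt)
p,d=optics.camera("top"); cv2.imwrite("pics/g3.png",cv2.resize(p[150:350,150:420],None,fx=2.8,fy=2.8,interpolation=cv2.INTER_CUBIC))
E
```

```text
t 7.22 p [482.7 104.  158.2] q [-0.657  0.095  0.375  1.912 -0.04   1.142 -0.183] F [-0.7  0.2 -2.4] w 51.1
[[-0.084  0.996 -0.002]
 [ 0.996  0.084  0.001]
 [ 0.001 -0.002 -1.   ]]
0 dp [ 0.4 -0.4  0.2] dr [-0.1 -0.1 -0.2]
10 dp [-5.2 -0.4  2.7] dr [ -0.1 -10.1  -0.2]
20 dp [-8.1 -0.4  6.4] dr [ -0.1 -20.1  -0.2]
30 dp [-8.1 -0.4  9.9] dr [ -0.1 -30.1  -0.2]
40 dp [-5.2 -0.4  8.6] dr [ -0.2 -40.1  -0.1]
50 dp [ 0.5 -0.4  8.1] dr [ -0.2 -50.1  -0.1]
60 dp [ 8.8 -0.5  3.8] dr [ -0.2 -60.1  -0.1]
70 dp [19.4 -0.5 -3.9] dr [ -0.2 -70.1  -0.1]
80 dp [32.1 -0.6 -9.5] dr [ -0.2 -80.1  -0.1]
```

View pics/g3.png

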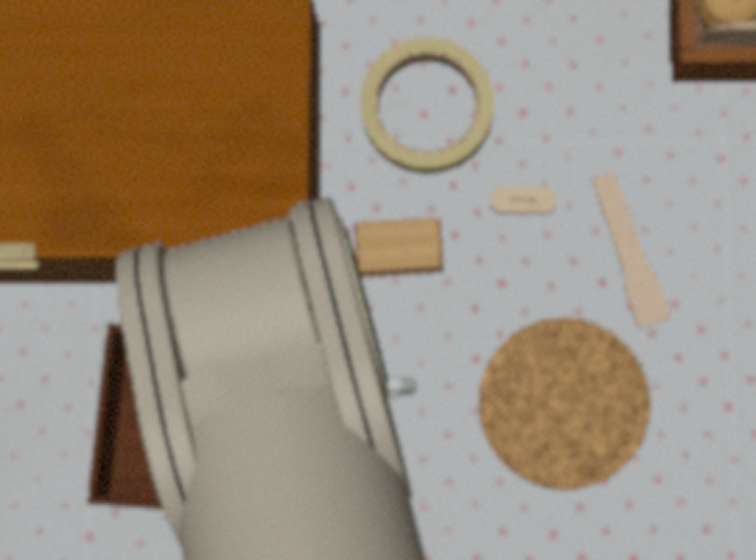

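The arm hides the jug here, and its handle points away from the tray at (400,385). The bystanders are unmoved. Tilting forward now, pivoting near the spout.

>>> {"method": "carry_out", "body": {"commands": [{"dp": [-2, -0.4, 1], "dr": [0, -4, 0], "fingers": 40}, {"dp": [-5, -0.4, 3], "dr": [0, -10, 0], "fingers": 40}, {"dp": [-7, -0.4, 5], "dr": [0, -16, 0], "fingers": 40}, {"dp": [-8, -0.4, 7], "dr": [0, -22, 0], "fingers": 40}, {"dp": [-8, -0.4, 9], "dr": [0, -28, 0], "fingers": 40}, {"dp": [-7, -0.4, 9], "dr": [0, -34, 0], "fingers": 40}, {"dp": [-5, -0.4, 9], "dr": [0, -40, 0], "fingers": 40}, {"dp": [-3, -0.4, 9], "dr": [0, -44, 0], "fingers": 40}]}}

```text
time_s: 7.93
ee_pos: [483.0, 101.5, 149.7]
eef_rot: [1.684, 1.831, -0.683]
force: [-0.0, -0.6, -2.0]
grip_width: 51.7
```

```bash
python3 - <<'E'
from ik import *
s,Rm=log()
t=Rm[:,0]; print("tilt",np.degrees(np.arcsin(-Rm[2,0])),"spout est", s["ee_pos"]+86*Rm[:,0]-40*Rm[:,2])
for th,sz in ((50,110),(56,103),(60,98),(65,92),(70,90),(75,88),(80,88)):
    print(th,end=" ");p,Rt=TCP((473,210),95,th,22,sz); need(s,Rm,p,Rt)
p,d=optics.camera("scene"); cv2.imwrite("pics/g4.png",p)
E
```

```text
t 7.93 p [483.  101.5 149.7] q [-0.959  0.395  0.295  1.803  0.518  1.447 -0.772] F [-0.  -0.6 -2. ] w 51.7
[[-0.059  0.997  0.059]
 [ 0.714  0.084 -0.695]
 [-0.697  0.001 -0.717]]
tilt 44.21831389904729 spout est [475.55326408 190.75307841 118.3514871 ]
50 dp [ 0.4 -0.5 -1.1] dr [-0.1 -5.8 -0.2]
56 dp [ 2.5 -0.5 -5.6] dr [ -0.1 -11.8  -0.2]
60 dp [ 4.7 -0.5 -8.5] dr [ -0.1 -15.8  -0.2]
65 dp [  7.9  -0.6 -12.4] dr [ -0.1 -20.8  -0.2]
70 dp [  9.1  -0.6 -19.3] dr [ -0.1 -25.8  -0.2]
75 dp [ 10.9  -0.6 -26.1] dr [ -0.2 -30.8  -0.2]
80 dp [ 12.1  -0.6 -34.3] dr [ -0.2 -35.8  -0.2]
```

View pics/g4.png

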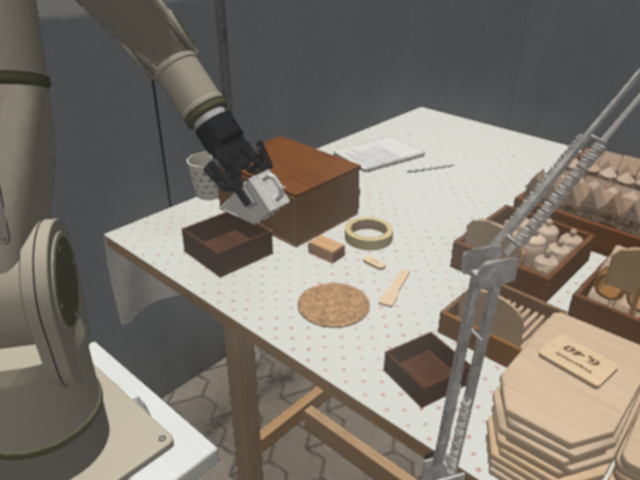

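The jug is tilted about 44°, with its lip at (235,210) over the near-right part of the tray. Continuing the tilt.

>>> {"method": "carry_out", "body": {"commands": [{"dp": [0, -0.5, 0], "dr": [0, -4, 0], "fingers": 40}, {"dp": [1, -0.5, -3], "dr": [0, -8, 0], "fingers": 40}, {"dp": [2.5, -0.5, -5.6], "dr": [0, -12, 0], "fingers": 40}, {"dp": [5, -0.5, -8.5], "dr": [0, -16, 0], "fingers": 40}, {"dp": [7, -0.5, -11.5], "dr": [0, -20, 0], "fingers": 40}, {"dp": [8.5, -0.5, -16], "dr": [0, -23, 0], "fingers": 40}, {"dp": [9, -0.6, -19], "dr": [0, -26, 0], "fingers": 40}, {"dp": [9, -0.6, -19], "dr": [0, -26, 0], "fingers": 40}]}}

```text
time_s: 8.65
ee_pos: [480.5, 120.5, 156.2]
eef_rot: [1.387, 1.511, -0.974]
force: [-0.2, -0.1, -1.3]
grip_width: 51.4
```

```bash
python3 - <<'E'
from ik import *
s,Rm=log()
print("tilt",np.degrees(np.arcsin(-Rm[2,0])),"spout est", s["ee_pos"]+86*Rm[:,0]-40*Rm[:,2])
for th,sz in ((75,88),(78,88)):
    print(th,end=" ");p,Rt=TCP((473,210),95,th,22,sz); need(s,Rm,p,Rt)
p,d=optics.camera("scene"); cv2.imwrite("pics/g5.png",cv2.resize(p[130:290,160:360],(750,600),interpolation=cv2.INTER_CUBIC))
E
```

```text
t 8.65 p [480.5 120.5 156.2] q [-1.085  0.688  0.314  1.682  0.655  1.704 -0.901] F [-0.2 -0.1 -1.3] w 51.4
[[-0.03   0.996  0.078]
 [ 0.34   0.084 -0.937]
 [-0.94  -0.002 -0.342]]
tilt 70.01989795541647 spout est [474.81262876 187.24422631  89.04632572]
75 dp [-1.9  0.3 -8. ] dr [-0.2 -5.   0. ]
78 dp [ -3.5   0.2 -12.7] dr [-0.2 -8.   0.1]
```

View pics/g5.png

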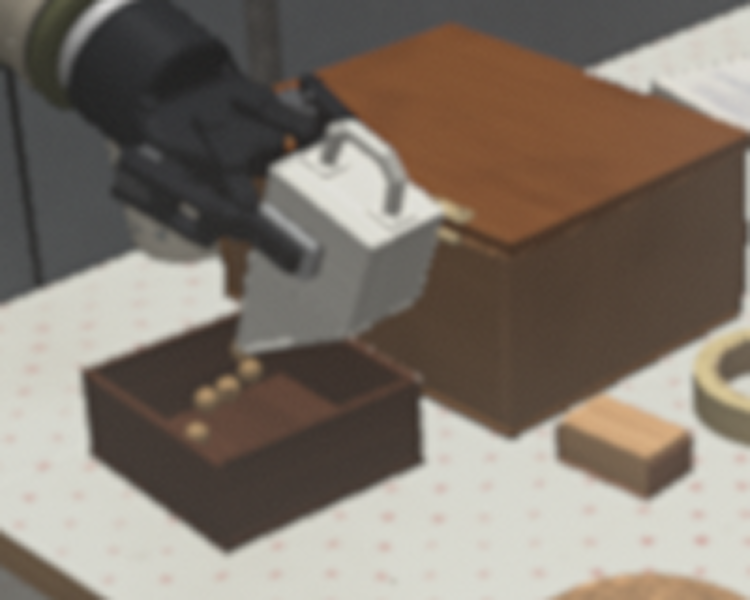

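Four beads are visible falling or lying in the tray, at (197,432), (207,397), (228,383) and (251,370), and a fifth is just at the lip (240,348). I tilt a little more and wait.

>>> {"method": "carry_out", "body": {"commands": [{"dp": [-1, 0, -4], "dr": [0, -2.5, 0], "fingers": 40}, {"dp": [-2, 0, -8], "dr": [0, -5, 0], "fingers": 40}, {"dp": [-3.5, 0, -12.7], "dr": [0, -8, 0], "fingers": 40}, {"dp": [-3.5, 0, -12.7], "dr": [0, -8, 0], "fingers": 40}, {"dp": [-3.5, 0, -12.7], "dr": [0, -8, 0], "fingers": 40}, {"dp": [-3.5, 0, -12.7], "dr": [0, -8, 0], "fingers": 40}, {"dp": [-3.5, 0, -12.7], "dr": [0, -8, 0], "fingers": 40}, {"dp": [-3.5, 0, -12.7], "dr": [0, -8, 0], "fingers": 40}]}}

```text
time_s: 9.37
ee_pos: [480.3, 130.5, 165.7]
eef_rot: [1.297, 1.408, -1.045]
force: [0.9, -0.2, -0.6]
grip_width: 51.3
```

```bash
python3 - <<'E'
from ik import *
s,Rm=log()
print("tilt",np.degrees(np.arcsin(-Rm[2,0])))
for th,sz in ((60,100),(40,125),(0,198),):
    print(th,end=" ");p,Rt=TCP((473,210),95,th,22,sz); need(s,Rm,p,Rt)
p,d=optics.camera("scene"); cv2.imwrite("pics/g6.png",cv2.resize(p[130:290,160:360],(750,600),interpolation=cv2.INTER_CUBIC))
E
```

```text
t 9.37 p [480.3 130.5 165.7] q [-1.114  0.773  0.327  1.637  0.689  1.791 -0.912] F [ 0.9 -0.2 -0.6] w 51.3
[[-0.017  0.997  0.081]
 [ 0.211  0.082 -0.974]
 [-0.977  0.001 -0.211]]
tilt 77.79134824148889
60 dp [ 6.7 -0.2 21.8] dr [-0.2 17.8 -0.1]
40 dp [ 8.5 -0.2 36.4] dr [-0.2 37.8 -0.2]
0 dp [ 1.5 -0.2 29.2] dr [-0.2 77.8 -0.3]
```

View pics/g6.png

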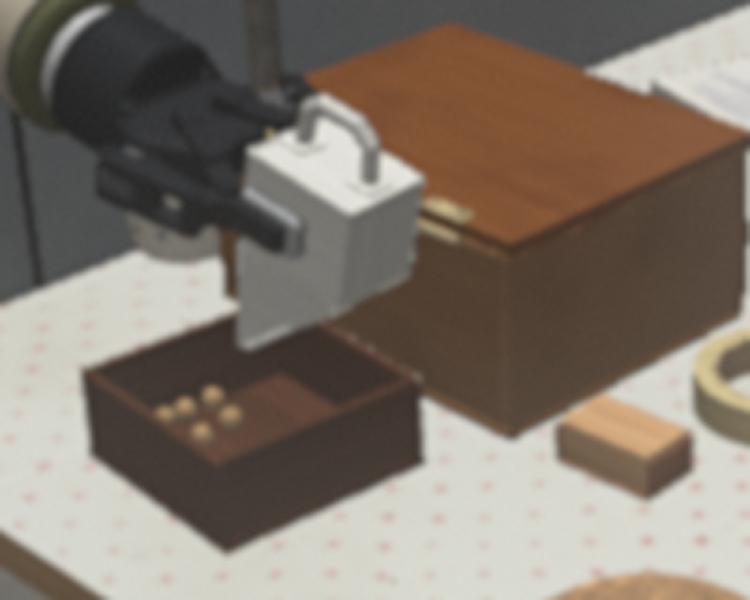

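All five beads lie in the tray, at (165,412), (185,405), (213,395), (231,414) and (202,432). Uprighting the jug.

>>> {"method": "carry_out", "body": {"commands": [{"dp": [0, 0, 5], "dr": [0, 5, 0], "fingers": 40}, {"dp": [1, 0, 10], "dr": [0, 11, 0], "fingers": 40}, {"dp": [1, 0, 16], "dr": [0, 17, 0], "fingers": 40}, {"dp": [0, 0, 22], "dr": [0, 24, 0], "fingers": 40}, {"dp": [-2, 0, 27], "dr": [0, 31, 0], "fingers": 40}, {"dp": [-4, 0, 32], "dr": [0, 38, 0], "fingers": 40}, {"dp": [-6, 0, 34], "dr": [0, 45, 0], "fingers": 40}, {"dp": [-8, 0, 34], "dr": [0, 52, 0], "fingers": 40}]}}

```text
time_s: 10.08
ee_pos: [483.3, 96.0, 167.0]
eef_rot: [1.884, 2.046, -0.424]
force: [-0.3, -0.2, -2.3]
grip_width: 51.2
```

```bash
python3 - <<'E'
from ik import *
s,Rm=log()
print("tilt",np.degrees(np.arcsin(-Rm[2,0])),"spout est", s["ee_pos"]+86*Rm[:,0]-40*Rm[:,2])
need(s,Rm,[482,95,175],tool(95))
E
```

```text
t 10.08 p [483.3  96.  167. ] q [-0.835  0.201  0.304  1.851  0.352  1.314 -0.576] F [-0.3 -0.2 -2.3] w 51.2
[[-0.074  0.997  0.038]
 [ 0.899  0.083 -0.429]
 [-0.431  0.003 -0.902]]
tilt 25.51643223207426 spout est [475.4153873  190.48429718 166.09769797]
dp [-4.2 -1.3 -6.8] dr [ 0.1 25.5 -0.3]
```

>>> {"method": "carry_out", "body": {"commands": [{"dp": [-1, 0, -2], "dr": [0, 6, 0], "fingers": 40}, {"dp": [-2, -1, -4], "dr": [0, 12, 0], "fingers": 40}, {"dp": [-3, -1, -6], "dr": [0, 18, 0], "fingers": 40}, {"dp": [-4, -1, -7], "dr": [0, 23, 0], "fingers": 40}, {"dp": [-4.2, -1.3, -7], "dr": [0, 25.5, -0.3], "fingers": 40}, {"dp": [-4.2, -1.3, -7], "dr": [0, 25.5, -0.3], "fingers": 40}, {"dp": [-4.2, -1.3, -7], "dr": [0, 25.5, -0.3], "fingers": 40}, {"dp": [-4.2, -1.3, -7], "dr": [0, 25.5, -0.3], "fingers": 40}]}}

```text
time_s: 10.75
ee_pos: [481.4, 95.9, 173.8]
eef_rot: [2.116, 2.315, -0.011]
force: [0.4, 0.6, -2.1]
grip_width: 51.5
```

```bash
python3 - <<'E'
from ik import *
s,Rm=log()
p,d=optics.camera("top"); cv2.imwrite("pics/t7raw.png",p)
hsv=cv2.cvtColor(p,cv2.COLOR_BGR2HSV); m=np.zeros((480,640),np.uint8); m[255:335,310:395]=((hsv[...,1]>80)&(hsv[...,0]<25))[255:335,310:395]
m=cv2.morphologyEx(m,cv2.MORPH_OPEN,np.ones((3,3))); 
c=max(cv2.findContours(m,0,1)[0],key=cv2.contourArea)[:,0]
P=ray("top",c,4)[:,:2]; f=least_squares(lambda a:np.hypot(*(P-a[:2]).T)-a[2],[485,-65,65],loss="soft_l1"); print("mat",f.x)
W=pts("top",d)
p2,d2=optics.camera("scene"); cv2.imwrite("pics/s7.png",p2)
hsv=cv2.cvtColor(p2,cv2.COLOR_BGR2HSV); m=np.zeros((480,640),np.uint8); m[270:335,285:380]=((hsv[...,1]>80)&(hsv[...,0]<25))[270:335,285:380]
c=max(cv2.findContours(m,0,1)[0],key=cv2.contourArea)[:,0]
P=ray("scene",c,4)[:,:2]; f=least_squares(lambda a:np.hypot(*(P-a[:2]).T)-a[2],[485,-65,65],loss="soft_l1"); print("mat scene",f.x)
cv2.imwrite("pics/g8.png",cv2.resize(p2[100:290,180:400],(690,596),interpolation=cv2.INTER_CUBIC))
E
```

```text
t 10.75 p [481.4  95.9 173.8] q [-0.65   0.073  0.373  1.899 -0.02   1.178 -0.181] F [ 0.4  0.6 -2.1] w 51.5
[[-0.089  0.996 -0.001]
 [ 0.996  0.089 -0.009]
 [-0.009 -0.002 -1.   ]]
mat [486.84893774 -62.46341573  61.92595747]
mat scene [485.22073157 -64.66534186  61.84793396]
```

View pics/g8.png

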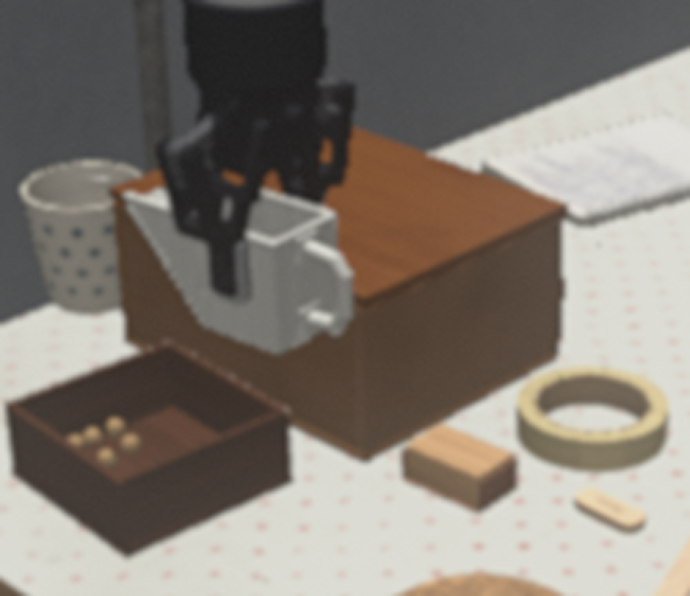

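```bash
python3 - <<'E'
from ik import *
s,Rm=log(); need(s,Rm,[486,-63.5,150],tool(35)); need(s,Rm,[482,15,165],tool(63))
im=cv2.imread("pics/s7.png"); 
def pj(L): 
    L=np.array(L,float); # jug frame -> world ; TCP at (0.5,0,22.5)
    Rj=Rm@np.diag([1,-1,-1.]); return s["ee_pos"]+(L-[0.5,0,22.5])@Rj.T
k=3;x0,y0,x1,y1=180,130,330,240
I=cv2.resize(im[y0:y1,x0:x1],None,fx=k*1.6,fy=k*1.6,interpolation=cv2.INTER_CUBIC)
for L in ([(-30,-26,66),(28,-26,66),(86,-23,61),(86,23,61),(28,26,66),(-30,26,66),(-30,-26,66)],[(-30,-26,66),(-30,-26,0),(28,-26,0),(86,-23,61)],[(-30,26,66),(-30,26,0),(28,26,0),(86,23,61)]):
    cv2.polylines(I,[np.int32((proj("scene",pj(L))-[x0,y0]+.5)*k*1.6)],False,(0,0,255),1)
cv2.imwrite("pics/ov9.png",I)
E
```

```text
t 10.85 p [481.4  96.4 173.7] q [-0.651  0.074  0.372  1.899 -0.02   1.177 -0.181] F [ 0.3  1.6 -1.9] w 51.6
[[-0.09   0.996 -0.001]
 [ 0.996  0.09  -0.009]
 [-0.008 -0.002 -1.   ]]
dp [-159.5   -9.8   25.1] dr [ 0.1  0.5 60.2]
dp [-81.1  -6.7   9.4] dr [ 0.   0.5 32.2]
```

View pics/ov9.png

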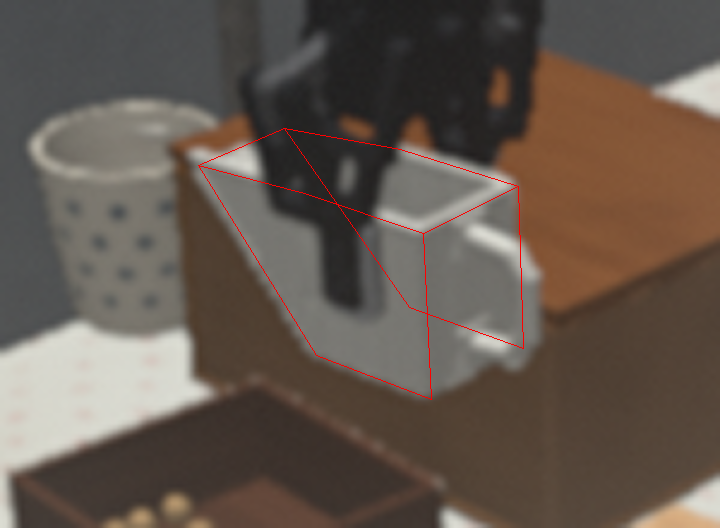

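The model outline matches the held jug, so it has not slipped. Carrying it back over the mat.

>>> {"method": "carry_out", "body": {"commands": [{"dp": [-8, -1, 1], "dr": [0, 0.2, 3], "fingers": 40}, {"dp": [-18, -2, 3], "dr": [0, 0.5, 7], "fingers": 40}, {"dp": [-30, -2, 5], "dr": [0, 0.5, 12], "fingers": 40}, {"dp": [-43, -3, 7], "dr": [0, 0.5, 17], "fingers": 40}, {"dp": [-57, -4, 9], "dr": [0, 0.5, 22], "fingers": 40}, {"dp": [-72, -5, 11], "dr": [0, 0.5, 27], "fingers": 40}, {"dp": [-87, -6, 13], "dr": [0, 0.5, 33], "fingers": 40}, {"dp": [-102, -7, 15], "dr": [0, 0.5, 39], "fingers": 40}]}}

```text
time_s: 11.52
ee_pos: [483.6, -6.7, 159.4]
eef_rot: [2.775, 1.472, 0.001]
force: [-0.5, 0.9, -1.6]
grip_width: 51.2
```

```bash
python3 - <<'E'
from ik import *
s,Rm=log(); need(s,Rm,[486,-63.5,100],tool(35))
E
```

```text
t 11.52 p [483.6  -6.7 159.4] q [-0.553  0.067  0.495  1.942 -0.035  1.141 -0.64 ] F [-0.5  0.9 -1.6] w 51.2
[[ 0.561  0.828  0.001]
 [ 0.828 -0.561 -0.   ]
 [ 0.     0.001 -1.   ]]
dp [-45.7  33.8  59.4] dr [ 0.  -0.  20.9]
```

>>> {"method": "carry_out", "body": {"commands": [{"dp": [-10, 7, 8], "dr": [0, 0, 5], "fingers": 40}, {"dp": [-20, 15, 20], "dr": [0, 0, 10], "fingers": 40}, {"dp": [-30, 22, 33], "dr": [0, 0, 15], "fingers": 40}, {"dp": [-39, 29, 45], "dr": [0, 0, 19], "fingers": 40}, {"dp": [-44, 33, 54], "dr": [0, 0, 20.9], "fingers": 40}, {"dp": [-45.7, 33.8, 59.4], "dr": [0, 0, 20.9], "fingers": 40}, {"dp": [-45.7, 33.8, 59.4], "dr": [0, 0, 20.9], "fingers": 40}, {"dp": [-45.7, 33.8, 59.4], "dr": [0, 0, 20.9], "fingers": 40}]}}

```text
time_s: 12.18
ee_pos: [486.4, -62.8, 100.3]
eef_rot: [-2.993, -0.953, -0.002]
force: [-0.2, -0.3, -2.0]
grip_width: 51.5
```

```bash
python3 - <<'E'
from ik import *
s,Rm=log(); need(s,Rm,[486,-63.5,35],tool(35))
E
```

```text
t 12.18 p [486.4 -62.8 100.3] q [-0.482  0.166  0.565  1.99  -0.106  1.012 -0.822] F [-0.2 -0.3 -2. ] w 51.5
[[ 0.816  0.578  0.001]
 [ 0.578 -0.816  0.001]
 [ 0.001 -0.    -1.   ]]
dp [-0.8  0.3 65.3] dr [-0.  -0.1  0.3]
```

>>> {"method": "carry_out", "body": {"commands": [{"dp": [-0.8, 0.3, 10], "dr": [0, 0, 0], "fingers": 40}, {"dp": [-0.8, 0.3, 25], "dr": [0, 0, 0], "fingers": 40}, {"dp": [-0.8, 0.3, 40], "dr": [0, 0, 0], "fingers": 40}, {"dp": [-0.8, 0.3, 52], "dr": [0, 0, 0], "fingers": 40}, {"dp": [-0.8, 0.3, 60], "dr": [0, 0, 0], "fingers": 40}, {"dp": [-0.8, 0.3, 65], "dr": [0, 0, 0], "fingers": 40}, {"dp": [-0.8, 0.3, 65], "dr": [0, 0, 0], "fingers": 40}, {"dp": [-0.8, 0.3, 65], "dr": [0, 0, 0], "fingers": 40}]}}

```text
time_s: 12.85
ee_pos: [486.2, -64.2, 35.5]
eef_rot: [-2.994, -0.949, -0.003]
force: [0.5, -0.2, -1.1]
grip_width: 51.2
```

```bash
python3 - <<'E'
from ik import *
s,Rm=log(); need(s,Rm,[486,-63.5,26.5],tool(35))
E
```

```text
t 12.85 p [486.2 -64.2  35.5] q [-0.448  0.275  0.545  2.04  -0.186  0.872 -0.757] F [ 0.5 -0.2 -1.1] w 51.2
[[ 0.817  0.576  0.002]
 [ 0.576 -0.817  0.001]
 [ 0.002  0.    -1.   ]]
dp [ 0.2 -0.7  9. ] dr [ 0.  -0.1  0.2]
```

>>> {"method": "carry_out", "body": {"commands": [{"dp": [0, 0, 2], "dr": [0, 0, 0], "fingers": 40}, {"dp": [0, 0, 4], "dr": [0, 0, 0], "fingers": 40}, {"dp": [0, 0, 6], "dr": [0, 0, 0], "fingers": 40}, {"dp": [0, 0, 7], "dr": [0, 0, 0], "fingers": 40}, {"dp": [0, 0, 8], "dr": [0, 0, 0], "fingers": 40}, {"dp": [0, 0, 9], "dr": [0, 0, 0], "fingers": 40}, {"dp": [0, 0, 9.5], "dr": [0, 0, 0], "fingers": 40}, {"dp": [0, 0, 9.5], "dr": [0, 0, 0], "fingers": 40}]}}

```text
time_s: 13.52
ee_pos: [486.1, -64.2, 26.5]
eef_rot: [-2.994, -0.948, -0.003]
force: [-5.3, -0.0, 11.2]
grip_width: 51.5
```

```bash
python3 - <<'E'
from ik import *
s,Rm=log(); need(s,Rm,[486,-63.5,26.5],tool(35))
E
```

```text
t 13.52 p [486.1 -64.2  26.5] q [-0.442  0.292  0.54   2.044 -0.2    0.854 -0.746] F [-5.3 -0.  11.2] w 51.5
[[ 0.818  0.576  0.001]
 [ 0.576 -0.818  0.002]
 [ 0.002 -0.001 -1.   ]]
dp [ 0.3 -0.7  0. ] dr [-0.  -0.1  0.2]
```

The jug is in contact with the mat (11 N upward). Opening.

>>> {"method": "carry_out", "body": {"commands": [{"dp": [0, 0, -0.5], "dr": [0, 0, 0], "fingers": 60}, {"dp": [0, 0, -0.5], "dr": [0, 0, 0], "fingers": 66}, {"dp": [0, 0, -0.5], "dr": [0, 0, 0], "fingers": 75}, {"dp": [0, 0, -0.5], "dr": [0, 0, 0], "fingers": 85}, {"dp": [0, 0, -0.5], "dr": [0, 0, 0], "fingers": 95}, {"dp": [0, 0, -0.5], "dr": [0, 0, 0], "fingers": 100}, {"dp": [0, 0, -0.5], "dr": [0, 0, 0], "fingers": 100}, {"dp": [0, 0, -0.5], "dr": [0, 0, 0], "fingers": 100}]}}

```text
time_s: 14.18
ee_pos: [486.0, -64.3, 26.3]
eef_rot: [-2.994, -0.949, -0.003]
force: [-0.1, -0.8, -1.4]
grip_width: 85.4
```

>>> {"method": "carry_out", "body": {"commands": [{"dp": [0, 0, -8], "dr": [0, 0, 0], "fingers": 100}, {"dp": [0, 0, -20], "dr": [0, 0, 0], "fingers": 100}, {"dp": [0, 0, -40], "dr": [0, 0, 0], "fingers": 100}, {"dp": [0, 0, -60], "dr": [0, 0, 0], "fingers": 100}, {"dp": [0, 0, -80], "dr": [0, 0, 0], "fingers": 100}, {"dp": [0, 0, -100], "dr": [0, 0, 0], "fingers": 100}, {"dp": [0, 0, -125], "dr": [0, 0, 0], "fingers": 100}, {"dp": [0, 0, -150], "dr": [0, 0, 0], "fingers": 100}]}}

```text
time_s: 14.85
ee_pos: [485.4, -64.7, 177.9]
eef_rot: [-2.995, -0.948, -0.002]
force: [0.8, 0.4, -0.5]
grip_width: 85.2
```

```bash
python3 - <<'E'
from ik import *
s,Rm=log(); need(s,Rm,[350,280,240],tool(80))
p2,d2=optics.camera("scene"); cv2.imwrite("pics/s10.png",p2)
E
```

```text
t 14.85 p [485.4 -64.7 177.9] q [-0.51   0.061  0.576  1.909 -0.037  1.181 -0.879] F [ 0.8  0.4 -0.5] w 85.2
[[ 0.818  0.576  0.001]
 [ 0.576 -0.818  0.001]
 [ 0.002 -0.    -1.   ]]
dp [  87.8 -359.8  -62. ] dr [  0.   -0.1 -44.9]
```

View pics/s10.png

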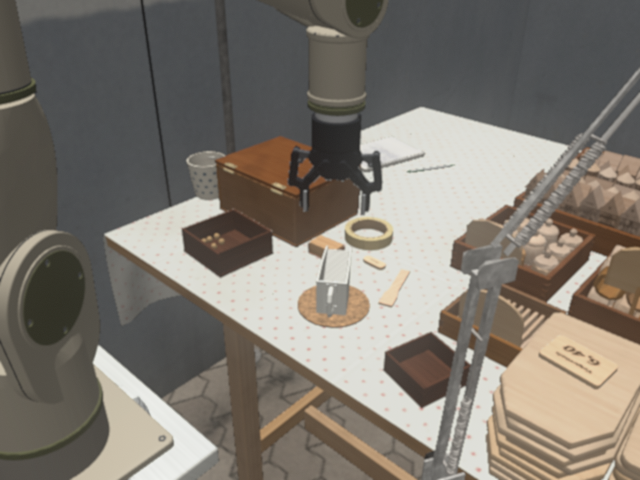

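The jug stands on the mat at (335,283), and the beads are in the tray at (213,240). I move the arm aside for a check from the top camera.

>>> {"method": "carry_out", "body": {"commands": [{"dp": [8, -36, -7], "dr": [0, 0, -4], "fingers": 100}, {"dp": [16, -72, -14], "dr": [0, 0, -9], "fingers": 100}, {"dp": [25, -108, -21], "dr": [0, 0, -13], "fingers": 100}, {"dp": [35, -144, -28], "dr": [0, 0, -18], "fingers": 100}, {"dp": [44, -180, -35], "dr": [0, 0, -22], "fingers": 100}, {"dp": [53, -216, -42], "dr": [0, 0, -27], "fingers": 100}, {"dp": [61, -250, -50], "dr": [0, 0, -31], "fingers": 100}, {"dp": [70, -285, -56], "dr": [0, 0, -36], "fingers": 100}]}}

```text
time_s: 15.57
ee_pos: [377.9, 210.0, 233.7]
eef_rot: [-2.552, -1.832, -0.005]
force: [0.4, 0.2, 0.4]
grip_width: 85.4
```

```bash
python3 - <<'E'
from ik import *
s,Rm=log()
p,d=optics.camera("top"); cv2.imwrite("pics/t11.png",p)
k=3;x0,y0,x1,y1=170,170,420,350
I=cv2.resize(p[y0:y1,x0:x1],None,fx=k,fy=k,interpolation=cv2.INTER_CUBIC)
c,sn=np.cos(np.radians(35.2)),np.sin(np.radians(35.2)); o=(485.5,-64.5)
f=lambda L:np.array([[o[0]+c*x-sn*y,o[1]+sn*x+c*y,4+z] for x,y,z in L])
t=np.linspace(0,2*np.pi,60); mat=np.c_[485.5+65*np.cos(t),-64+65*np.sin(t),4+0*t]
for L,col in((f([(-30,-26,66),(28,-26,66),(86,-23,61),(86,23,61),(28,26,66),(-30,26,66),(-30,-26,66)]),(0,0,255)),(mat,(255,0,0))):
    cv2.polylines(I,[np.int32((proj("top",L)-[x0,y0]+.5)*k)],False,col,1)
cv2.imwrite("pics/ov11.png",I)
W=pts("top",d)
a=W[150:260,270:355]; a0=np.load("W.npy")[150:260,270:355]; print("bystander depth change px",(np.abs(a[...,2]-a0[...,2])>12).sum())
E
```

```text
t 15.57 p [377.9 210.  233.7] q [-0.847 -0.115  0.218  1.944  0.026  1.306 -0.963] F [0.4 0.2 0.4] w 85.4
[[ 0.32   0.947  0.003]
 [ 0.947 -0.32   0.002]
 [ 0.003  0.002 -1.   ]]
bystander depth change px 109
```

View pics/ov11.png

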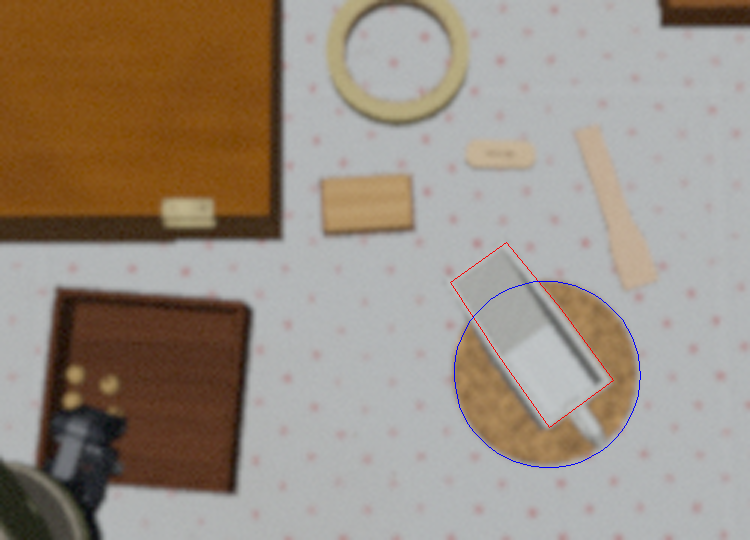

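The jug is empty and upright in the middle of the mat. As a last check I compare the bystanders with the first picture, then hand in.

```bash
python3 - <<'E'
from h import *
a=cv2.imread("pics/top0.png");b=cv2.imread("pics/t11.png")
for n,(x0,y0,x1,y1) in dict(block=(268,220,315,255),fob=(320,210,352,232),tape=(272,158,332,216)).items():
    A=a[y0:y1,x0:x1].astype(np.float32).mean(2);B=b[y0:y1,x0:x1].astype(np.float32).mean(2); print(n,np.round(cv2.phaseCorrelate(A,B),2)[0],np.abs(A-B).max())
p,_=optics.camera("scene"); cv2.imwrite("pics/fin.png",cv2.resize(p[200:330,170:400],(796,450)))
s=status.get_state(); print(s["time_s"],np.abs(s["qd"]).max())
print(job.hand_in())
E
```

```text
Traceback (most recent call last):
ValueError: setting an array element with a sequence. The requested array has an inhomogeneous shape after 1 dimensions. The detected shape was (2,) + inhomogeneous part.
```

```bash
python3 - <<'E'
from h import *
a=cv2.imread("pics/top0.png");b=cv2.imread("pics/t11.png")
for n,(x0,y0,x1,y1) in dict(block=(268,220,315,255),fob=(320,210,352,232),tape=(272,158,332,216)).items():
    A=a[y0:y1,x0:x1].astype(np.float32).mean(2);B=b[y0:y1,x0:x1].astype(np.float32).mean(2); print(n,cv2.phaseCorrelate(A,B),np.abs(A-B).max())
p,_=optics.camera("scene"); cv2.imwrite("pics/fin.png",cv2.resize(p[200:330,170:400],(796,450)))
E
```

```text
block ((0.03258169376948317, 0.015198705971080528), 1.004626349925443) 7.666664
fob ((0.052733866560819465, -0.11309620478802529), 0.9748802930116653) 5.6666718
tape ((0.04150684272290661, -0.08789586570238228), 0.8914692174063789) 8.0
```

View pics/fin.png

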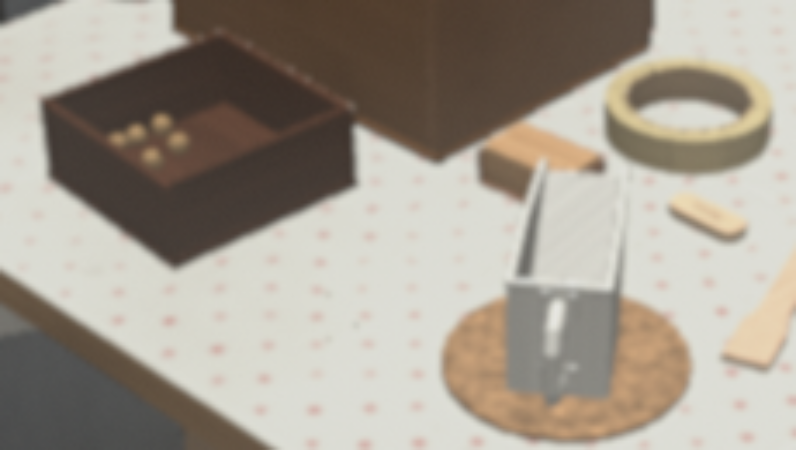

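All five beads are in the tray at (118–178, 120–157). The jug stands upright on the mat at (565,290), and the bystanders moved less than 0.15 px. Handing in.

```bash
python3 -c "
from plant import job; print(job.hand_in())"
```

```text
the job is handed in; nothing more can be done
None
```

I poured all five beads from the jug into the 130 mm tray on the left, and the empty jug now stands upright on its cork mat. I lifted the jug, turned it upright to a yaw of 95° (spout towards the middle of the tray), tilted it to 78° there, brought it back upright and set it down. The gripper is open and moved away. The job was handed in at about 15.7 s; no verdict is reported.

- **Beads:** the last scene picture shows all five in the tray. In the last top view the gripper hid part of them.
- **Jug:** the top view shows it empty and upright, and its outline puts it within about 2–3 mm of the mat's middle. My fits of the mat centre differed by about 2 mm between the two cameras.
- **Bystanders:** the sanding block, key fob and tape roll are unchanged to within 0.15 pixel. A rougher depth comparison flagged 109 pixels as changed; I put this down to noise at edges but did not look into it.
- **Force:** the highest reading I saw was about 11 N upward, when the jug touched the mat.

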